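# Snap the drain hose clip shut with pliers

### The arm

A 7-joint arm with a two-finger parallel gripper is mounted at the origin on the work surface. World frame = base frame: x ahead of the robot, y to its left, z up, the work surface at z = 0. Lengths are in mm, angles in rad, forces in N, time in s.
With the tool pointing down it reaches from about 400 to 875 mm from the base axis. Payload 4.4 kg.
Tool frame: the origin (TCP) lies at the very end of the fingers, on their centre line; the grasp point (between the pads) lies 19 mm behind it (grip_depth is the distance from the TCP to the grasp point, in mm); z points along the fingers, y is the direction in which the jaws open and shut (so a half turn about z gives the same grasp; the last joint's range is limited). The gripper opens to 85 mm and grips with 20 to 120 N. Pads are 22 mm wide; open, the fingers measure 114 mm over their backs; the gripper's body (76 mm by 85 mm) begins 54 mm behind the grasp point. The pads swing forward as they close: fully open they stand 13 mm farther back than shut.
Start: joints at [-1.328, 0.628, 0.038, 1.517, -0.027, 0.996, -0.02], TCP at [197.521, 619.276, 231.313] pointing down, gripper open.
Joint ranges: [-3.06, 3.06], [-0.37, 2.12], [-1.25, 1.32], [0.18, 2.47], [-1.1, 4.24], [0.23, 1.98], [-2.94, 2.94]. Speed limits (rad/s): [2.57, 2.57, 3.14, 3.14, 3.14, 3.14, 3.14].

### API

Orientations are given as [roll, pitch, yaw] about the fixed x, y, z axes, in that order (R = Rz(yaw) Ry(pitch) Rx(roll)).
In Python, from cell import read_state, get_image, finish_job, recognise, outline_of, grip_depth gives the robot as it stands. The module is installed in compiled form; this text tells all that it offers.
- The arm moves only by the tool send_rows, never from a script. Its argument "rows" is a list of rows, each a list of 5 numbers: the gripper command: -1 is shut, 1 is fully open, values between are in proportion, then the shift along the tool's x, y, z in m, then the turn about the tool's z in rad. In form: [[claw, tx, ty, tz, roll], ...]. A call has 1 to 12 rows; each row shifts and turns the pose as measured when the row begins, along the tool's axes as they then stand; what a row does not reach is not made up. A row lasts 1/12 s, in which the tool goes at most 41.7 mm and 7.16 degrees, less where a joint would pass 70% of its speed; a pose out of reach is approached as far as the arm can. A call with a gripper value outside its range is refused whole. The fingers move at their own pace and stop on an object; the grip force is fixed at half the most. Time passes only in rows, so rows that do not move let the fingers close. It gives the time, the measured TCP pose, the force and the opening at its end, in the units of the state.
- read_state(): the state, without advancing time (a new reading comes with each control period).
- get_image(name): name is "scene" or "top"; returns a dict with "image" (420x560x3 uint8, blue, green, red), "z_map" (420x560 float32, mm along the optical axis (not along the pixel's ray), 0 where there is no reading), "K" (3x3 intrinsics, pixels), "dist" ([k1, k2, p1, p2, k3] as OpenCV has them; the pictures are not rectified), "R" (3x3) and "t" (3): a world point X has camera coordinates R X + t. Camera axes: x right, y down, z forward; pixel columns grow to the right and rows downward; lengths in mm; the calibration is good to about 2 mm. A picture is of the moment at which its call begins.
- finish_job(): hands the job in, once; it reports no verdict.
Trained networks look in a picture, given as the dict that the camera call returned (one of the last four; its "shot" number tells which), for a name from the list of things; names that differ only in an ending like _2 or _b are one class to them, and where a whole thing is asked for, a point or a joint stands for the part that bears it (a point fixed in the world has none). Each returns a list of dicts, best first, with "score" (0 to 1); they miss things now and then, are a little off and sometimes report something else, mostly with a low value. They report only what shows in the picture. A call takes as long as a camera call. They do not tell look-alikes from the thing itself.
- recognise(picture, query): "box" ([left, top, right, bottom] in pixels, round what is visible of it).
- outline_of(picture, query): "mask" (420x560 bool, what is visible of it) and "box" ([left, top, right, bottom] in pixels, round what is visible of it).
The state is a dict: "clock": time; "qpos": joint angles; "qd": joint speeds; "tau": joint torques, N m; "eef_pos": TCP position; "tool_rot": TCP orientation; "force": force on the tool from outside, world axes, zero at the start; "torque": the same for the moment, N m; "width": finger opening in mm.
Only numpy, scipy, OpenCV 4.12 (cv2) and the standard library are available. Lean on these libraries where they do the work, as an engineer would, in place of code of your own. Each camera call takes 0.05 s, during which the arm holds its last target.

### The job

One of the two snap hose clips on the dish rack's drain spouts is still open. Take the pliers from the soap tray by their handles, lower their jaws astride the open clip and squeeze until it is fully shut, pressing the clip only with the pliers, never with the fingers. Then let go, leaving the pliers standing upright on the ledge; astride the clip is fine.

Things in the scene. Friction and masses are not known exactly. Their poses are not given: they have to be found in the camera images.
- pliers_grip (a point): Midway between the pliers' two black handles, 155 mm above the jaw feet, 29 mm below the tops. z up, y from handle to handle. At its height each handle has a swell 24 mm wide (x), 14 mm thick, 66 mm over outsides when open. Grip from above along y: 5 N or less, or fingers about 63 mm apart, carries the pliers with jaws open; 20 to 30 N squeezes the clip shut (then about 30 mm outside).
- pliers: Steel pliers, 184 mm tall, 0.15 kg, sprung open, standing on the jaws in a low steel tray (140 x 120 x 16 mm, floor 3 mm). Origin between the jaw feet; axes as point pliers_grip (of one half, leaning 0.2 rad when squeezed). Jaws: plates 40 mm wide (x), 7 thick, 48 tall, 54 apart inside. Squeezing lowers the feet 9 mm: first hold them 13 to 22 mm above the ledge, or they jam on it.
- clip_mid (a point): Middle of the open white snap clip on a grey drain spout (14 mm pipe along x, axis 26 mm up) before the rack; point 24 mm above the ledge. z up, y from fixed to sliding block: squeeze along y. Two blocks, each 26 (x) by 9 (y) mm, from 2 to 46 mm above the ledge, with a gap of 8 to 10 mm between; 28 mm over all open, 18 shut. The like clip 180 mm off has no gap: already shut.
- clip_half (a joint): Travel of the clip's sliding block towards the fixed one, m: 0 open, 0.010 fully shut. It needs about 4 N from the jaws and stays where it is pushed.
Not all that is in view belongs to the job. What is shaped like the part that bears clip_mid but blue is not meant. Of the things that look like the pliers, the larger one is meant.

How it is judged (in metres and radians):
On the way, in this order (a step that is already met when the one before it is completed fails the run):
1. the pliers are astride the open clip, jaws down over it (horizontal distance between pliers_grip and clip_mid below 0.035 m and height (world z) of pliers_grip below 0.195 m and value of joint clip_half below 0.0075 m), for 0.1 s.
2. the clip is shut (value of joint clip_half above 0.008 m), for 0.1 s.
At the end, for the whole second after the job is handed in: The open clip is shut (sliding block within 2 mm of its stop: travel over 8 mm), and the pliers stand released, upright within 0.25 rad and at rest on the ledge, over 50 mm from their starting place (value of joint clip_half above 0.008 m and angle between pliers_grip's own z axis and vertical below 0.25 rad and height (world z) of pliers_grip between 0.14 and 0.172 m and distance of pliers_grip from where it was at the start of the episode above 0.05 m and linear speed of pliers below 0.02 m/s); the robot touches nothing.
It fails at once if the fingers press on the open clip (contact force between any of the fingers, the arm and clip above 2 N).
It also fails if it takes over 40 s, if anything falls off the work surface, if the arm or the gripper's body presses on something with over 40 N, if the wrist force passes 120 N, or if a joint passes its speed limit or range.

## Working session

There is one attempt and no reset: what is moved stays moved. The work goes in short steps, Python scripts to look and compute and a tool call to move; the robot and the scene stay as the last step left them, time stands still between calls to the robot, and variables do not carry over. Pictures are saved under pics/ and viewed, and the job is handed in when it is done.

Besides the shell and the picture viewer there is one more tool, called after "Request:" by a JSON object that holds its "name" and its "arguments", one argument or row to a line. send_rows: Moves the arm, as the interface text tells. Its arguments: {"type":"object","properties":{"rows":{"type":"array"}},"required":["rows"]}

```bash
mkdir -p pics
cat > h.py <<'E'
import numpy as np, cv2
from cell import *
def world(p,u,v,z=None):
    K=np.array(p["K"]);d=np.array(p["dist"],float)
    R=np.array(p["R"]);t=np.array(p["t"]).ravel()
    u=np.atleast_1d(u).astype(float);v=np.atleast_1d(v).astype(float)
    n=cv2.undistortPoints(np.stack([u,v],1)[:,None],K,d)[:,0]
    if z is None: z=p["z_map"][v.astype(int),u.astype(int)]
    c=np.c_[n*np.asarray(z)[:,None],z]
    return (c-t)@R
def plane(p,u,v,h):
    R=np.array(p["R"]);t=np.array(p["t"]).ravel()
    C=-R.T@t
    w=world(p,u,v,np.ones(np.size(u)))
    d=w-C
    return C+d*((h-C[2])/d[:,2])[:,None]
E
python3 - <<'E'
from h import *
print(read_state(), grip_depth)
for n in("scene","top"):
    p=get_image(n); cv2.imwrite(f"pics/{n}0.png",p["image"])
    R=np.array(p["R"]);print(n,-R.T@np.array(p["t"]).ravel(),p["K"])
    for q in("pliers","pliers_grip","clip_mid"):
        for r in outline_of(p,q):
            v,u=np.nonzero(r["mask"]); w=world(p,u,v); w=w[p["z_map"][v,u]>0]
            print(q,r["score"],r["box"],np.percentile(w,[2,50,98],axis=0).round().tolist())
E
```

```text
{'clock': 0.0, 'qpos': array([-1.32778834,  0.62934986,  0.03840203,  1.51837141, -0.02698239,
        0.99629773, -0.01999093]), 'qd': array([ 0.00133823,  0.00070359,  0.00082081, -0.00054975, -0.00055056,
        0.00028986, -0.00080463]), 'tau': array([-9.20332859e-04, -5.63391709e+01,  1.22570280e+00, -1.93454736e+01,
        1.09355879e-02,  1.04818345e-02,  1.65523420e-05]), 'eef_pos': array([197.31444904, 618.66885177, 230.38485844]), 'tool_rot': array([-3.13968324e+00,  1.68024035e-05,  2.83283556e+00]), 'force': array([-0.08132458, -0.10838072,  0.07255701]), 'torque': array([-0.00391981, -0.04820203, -0.072303  ]), 'width': 85.30065693067532} 18.700000000000003
scene [ 869.68349188 -317.48552293  774.4977019 ] [[383.00639797   0.         279.7141741 ]
 [  0.         383.00639797 208.00057872]
 [  0.           0.           1.        ]]
pliers 0.82 [92.0, 266.0, 134.7, 312.7] [[406.0, -462.0, -1.0], [474.0, -430.0, 50.0], [496.0, -405.0, 133.0]]
pliers 0.65 [140.6, 217.2, 201.0, 285.6] [[469.0, -330.0, 11.0], [490.0, -294.0, 98.0], [512.0, -263.0, 188.0]]
pliers_grip 0.91 [9
[... 577 characters left out ...]
 0.           1.        ]]
pliers 0.84 [413.6, 241.9, 452.9, 259.8] [[451.0, -470.0, -1.0], [469.0, -423.0, 51.0], [489.0, -403.0, 132.0]]
pliers 0.72 [355.2, 230.6, 404.2, 255.5] [[461.0, -369.0, -1.0], [481.0, -305.0, 73.0], [506.0, -262.0, 187.0]]
pliers_grip 0.62 [360.0, 231.2, 400.0, 257.8] [[461.0, -335.0, 3.0], [481.0, -301.0, 90.0], [506.0, -262.0, 187.0]]
pliers_grip 0.6 [412.1, 239.6, 452.7, 259.7] [[450.0, -470.0, -2.0], [470.0, -424.0, 50.0], [490.0, -403.0, 133.0]]
clip_mid 0.81 [243.9, 170.0, 255.6, 216.2] [[565.0, -0.0, 1.0], [604.0, 8.0, 33.0], [676.0, 24.0, 48.0]]
clip_mid 0.58 [299.4, 172.6, 311.8, 222.5] [[546.0, -150.0, -1.0], [590.0, -138.0, 31.0], [663.0, -121.0, 46.0]]
```

Run:
```python
import cv2
a=cv2.imread("pics/scene0.png");b=cv2.imread("pics/top0.png")
cv2.imwrite("pics/a1.png",cv2.resize(a[190:330,70:390],None,fx=2.5,fy=2.5,interpolation=2))
cv2.imwrite("pics/b1.png",cv2.resize(b[120:280,200:480],None,fx=2.8,fy=2.8,interpolation=2))
```

```text
(no output)
```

View pics/scene0.png

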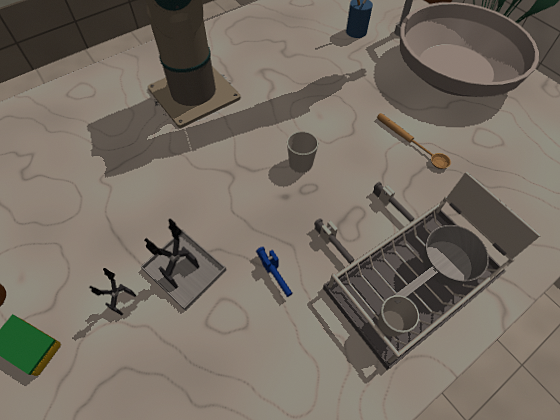

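View pics/top0.png

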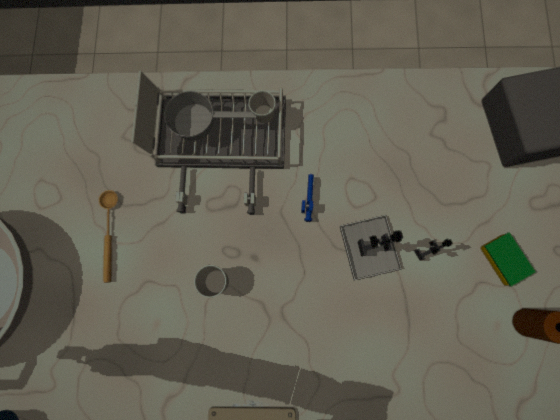

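View pics/a1.png

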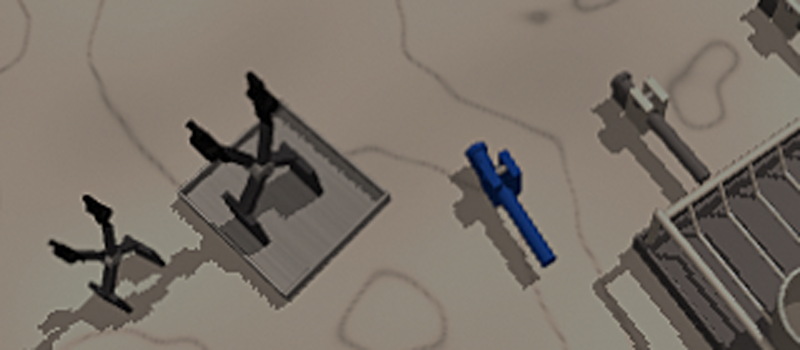

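View pics/b1.png

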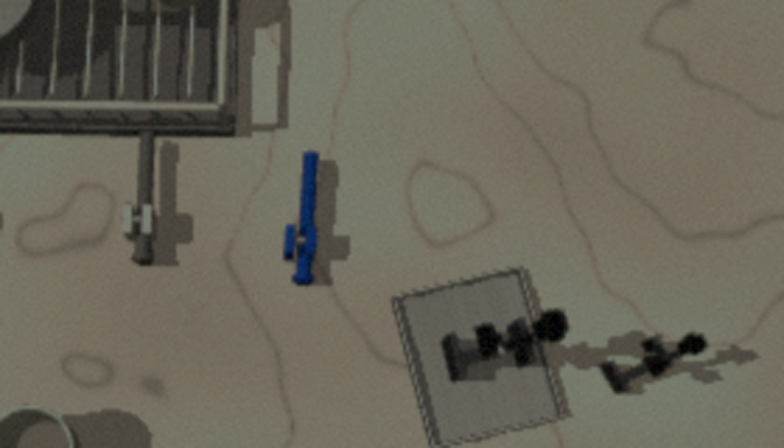

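The scene picture shows the big pliers in the tray at about (172,255) and a smaller decoy at (112,292). There is a blue decoy clip at (273,268), and white clips at (327,230) and (382,190). I'll zoom in on both white clips and measure them.

Run:
```python
from h import *
S=get_image("scene");T=get_image("top")
a=S["image"];b=T["image"]
x=cv2.resize(a[170:270,300:420],None,fx=3.3,fy=3.3,interpolation=2)
y=cv2.resize(b[150:230,160:280],None,fx=3.3,fy=3.3,interpolation=2)
y=cv2.copyMakeBorder(y,0,x.shape[0]-y.shape[0],0,0,0)
cv2.imwrite("pics/c1.png",cv2.convertScaleAbs(np.hstack([x,y]),alpha=1.6))
vv,uu=np.mgrid[0:420,0:560];uu=uu.ravel();vv=vv.ravel()
for n,p in(("S",S),("T",T)):
    w=world(p,uu,vv);ok=p["z_map"].ravel()>0
    m=ok&(w[:,0]>440)&(w[:,0]<530)&(w[:,1]>-350)&(w[:,1]<-240)
    for lo,hi in((140,170),(165,200),(5,50)):
        k=m&(w[:,2]>lo)&(w[:,2]<hi);pt=w[k]
        print(n,lo,len(pt))
        if lo>100:
            c=cv2.kmeans(pt[:,:2].astype(np.float32),2,None,(3,50,.1),5,0)
            for i in(0,1):
                q=pt[c[1].ravel()==i];print("  ",q.mean(0).round(1),q.min(0).round(),q.max(0).round())
    m=ok&(w[:,0]>530)&(w[:,0]<620)&(w[:,1]>-60)&(w[:,1]<240)&(w[:,2]>38)&(w[:,2]<60)
    for i in np.nonzero(m)[0]: print(n,uu[i],vv[i],w[i].round().astype(int),p["image"][vv[i],uu[i]])
    k=ok&(w[:,0]>520)&(w[:,0]<620)&(w[:,1]>40)&(w[:,1]<140);print("surf",np.median(w[k,2]))
```

```text
S 140 186
   [ 485.8 -272.6  158.2] [ 471. -280.  140.] [ 494. -263.  169.]
   [ 495.9 -321.9  161.5] [ 480. -331.  141.] [ 505. -313.  170.]
S 165 149
   [ 494.5 -322.   177.9] [ 481. -328.  165.] [ 503. -314.  189.]
   [ 483.8 -271.1  178.6] [ 471. -277.  165.] [ 492. -265.  190.]
S 5 596
S 387 185 [595 195  46] [119 132 136]
S 386 186 [596 192  46] [125 139 142]
S 387 186 [597 193  46] [135 149 146]
S 388 186 [600 194  49] [136 146 143]
S 384 187 [595 186  46] [132 146 147]
S 385 187 [597 186  48] [110 117 118]
S 386 187 [599 187  49] [101 113 121]
S 387 187 [600 190  48] [125 139 141]
S 388 187 [601 192  48] [134 148 144]
S 389 187 [603 194  49] [137 146 144]
S 383 188 [596 181  47] [132 141 143]
S 384 188 [597 184  45] [140 154 152]
S 385 188 [599 186  46] [134 147 145]
S 386 188 [600 187  47] [107 117 118]
S 387 188 [601 190  45] [110 121 129]
S 388 188 [603 190  48] [124 138 140]
S 389 188 [605 192  47] [135 148 145]
S 390 188 [606 194  47] [136 145 143]
S 382 189 [597 178  46] [55 61 67]
S 383 189 [599 178  48] [79 88 97]
S 384 189 [600 181  47] [125 136 138]
S 385 189 [601 1
[... 13376 characters left out ...]
111 124 121]
T 246 201 [590  19  46] [ 96 110 109]
T 250 201 [590   8  47] [75 87 87]
T 251 201 [590   6  47] [107 121 116]
T 252 201 [591   4  44] [110 125 121]
T 253 201 [591   1  45] [100 115 114]
T 243 202 [588  26  45] [ 98 112 117]
T 244 202 [588  23  47] [105 117 117]
T 245 202 [588  21  47] [104 114 115]
T 246 202 [588  19  46] [ 86 100 100]
T 250 202 [588   9  46] [72 82 81]
T 251 202 [587   6  48] [103 115 110]
T 252 202 [588   4  45] [105 119 114]
T 253 202 [588   1  45] [ 98 108 107]
T 251 203 [587   7  38] [66 76 73]
T 252 203 [586   4  41] [65 75 74]
T 253 203 [587   2  39] [61 72 73]
T 181 209 [572 184  38] [40 45 48]
T 251 210 [569   7  38] [55 60 60]
surf 0.11484189107473963
```

View pics/c1.png

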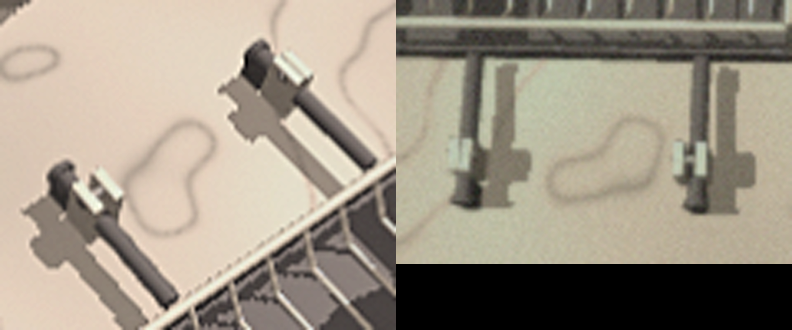

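The open clip is the one near (600, 13), with gapped blocks at pixels (328,228) in scene and (248,198) in top. The clip at y≈188 is already shut. Right edges of the two clips are 180 mm apart and left edges 171 mm, so the -y block is the fixed one. Next I'll fit the yaw and plan the path.

Run:
```python
from h import *
S=get_image("scene");T=get_image("top")
vv,uu=np.mgrid[0:420,0:560];uu=uu.ravel();vv=vv.ravel()
for n,p in(("S",S),("T",T)):
    w=world(p,uu,vv);ok=p["z_map"].ravel()>0
    for y0,y1 in((-15,30),(165,205)):
        k=ok&(w[:,0]>617)&(w[:,0]<672)&(w[:,1]>y0)&(w[:,1]<y1)&(w[:,2]>28)&(w[:,2]<40)
        c=np.polyfit(w[k,0]-600,w[k,1],1);print(n,"pipe yaw,y@600",c.round(3),k.sum())
    # block edges for open clip: fit per block y(x)
    for y0,y1 in((-3,9),(16,28),(176,200)):
        k=ok&(w[:,0]>580)&(w[:,0]<618)&(w[:,1]>y0)&(w[:,1]<y1)&(w[:,2]>44)&(w[:,2]<51)&(p["image"].reshape(-1,3).mean(1)>90)
        c=np.polyfit(w[k,0]-600,w[k,1],1);print(n,"block",c.round(3),w[k].min(0).round(1),w[k].max(0).round(1))
    k=ok&(w[:,0]>400)&(w[:,0]<570)&(w[:,1]>-390)&(w[:,1]<-210)&(w[:,2]>12)&(w[:,2]<20)
    r=cv2.minAreaRect(w[k][:,:2].astype(np.float32));print("tray",r)
```

```text
S pipe yaw,y@600 [-0.009  6.162] 152
S pipe yaw,y@600 [-1.20000e-02  1.86003e+02] 126
S block [-0.048  3.549] [ 5.894e+02 -5.000e-01  4.490e+01] [615.1   8.6  49.7]
S block [-0.044 21.13 ] [589.5  17.   44.7] [615.2  26.3  50.8]
S block [4.40000e-02 1.87735e+02] [595.4 178.   44.2] [617.7 196.4  49.6]
tray ((483.446044921875, -290.139404296875), (141.86073303222656, 120.17112731933594), 13.26575756072998)
T pipe yaw,y@600 [-0.038  9.002] 105
T pipe yaw,y@600 [-3.10000e-02  1.88574e+02] 100
T block [-0.041  3.461] [587.7   1.   44.3] [611.1   8.6  49.3]
T block [-0.04  21.628] [587.4  18.7  44.1] [611.3  26.2  50.7]
T block [-2.40000e-02  1.89147e+02] [590.4 180.9  44.2] [614.5 196.9  49.3]
tray ((480.1582946777344, -289.9574890136719), (140.4321746826172, 120.79822540283203), 13.454506874084473)
```

```bash
cat >> h.py <<'E'
from scipy.spatial.transform import Rotation as Ro
def togo(x,y,z,yaw):
    s=read_state();R=Ro.from_euler('xyz',s["tool_rot"]).as_matrix()
    d=R.T@(np.array([x,y,z])-s["eef_pos"])
    dy=(yaw-s["tool_rot"][2]+np.pi)%(2*np.pi)-np.pi
    print("t",round(s["clock"],2),"pos",s["eef_pos"].round(1),s["tool_rot"].round(3),"w",round(s["width"],1),"F",s["force"].round(1),"q",s["qpos"].round(2))
    print("togo tool mm",d.round(1),"roll",round(-dy,3))
E
python3 -c "
from h import *
togo(500,300,280,0.22)"
```

```text
t 0.6 pos [197.5 619.3 231.3] [-3.142 -0.     2.833] w 85.5 F [-0.4  0.5 -0.2] q [-1.33  0.63  0.04  1.52 -0.03  1.   -0.02]
togo tool mm [-385.2 -212.2  -48.7] roll 2.613
```

Request:
{"name": "send_rows", "arguments": {
  "rows": [
    [1,-0.032,-0.018,-0.005,0],
    [1,-0.032,-0.018,-0.005,0],
    [1,-0.032,-0.018,-0.005,0],
    [1,-0.032,-0.018,-0.005,0],
    [1,-0.032,-0.018,-0.005,0],
    [1,-0.032,-0.018,-0.005,0],
    [1,-0.032,-0.018,-0.005,0],
    [1,-0.032,-0.018,-0.005,0],
    [1,-0.032,-0.018,-0.005,0],
    [1,-0.032,-0.018,-0.005,0],
    [1,-0.032,-0.018,-0.005,0],
    [1,-0.032,-0.018,-0.005,0]
  ]
}}

```text
clock: 1.6
eef_pos: [502.6, 294.8, 290.5]
tool_rot: [3.136, -0.007, 2.855]
force: [0.1, 1.4, 0.4]
width: 85.9
```

```bash
python3 -c "
from h import *
togo(500,-290,270,0.22)"
```

```text
t 1.6 pos [502.6 294.8 290.5] [ 3.136 -0.007  2.855] w 85.9 F [0.1 1.4 0.4] q [-0.61  0.47  0.06  1.64 -0.04  1.04  0.75]
togo tool mm [-163.  -561.7   16.3] roll 2.635
```

Request:
{"name": "send_rows", "arguments": {
  "rows": [
    [1,-0.0105,-0.036,0.001,0],
    [1,-0.0105,-0.036,0.001,0],
    [1,-0.0105,-0.036,0.001,0],
    [1,-0.0105,-0.036,0.001,0],
    [1,-0.0105,-0.036,0.001,0],
    [1,-0.0105,-0.036,0.001,0],
    [1,-0.0105,-0.036,0.001,0],
    [1,-0.0105,-0.036,0.001,0],
    [1,-0.0105,-0.036,0.001,0],
    [1,-0.0105,-0.036,0.001,0],
    [1,-0.0105,-0.036,0.001,0],
    [1,-0.0105,-0.036,0.001,0]
  ]
}}

```text
clock: 2.6
eef_pos: [506.4, -175.5, 277.5]
tool_rot: [3.128, 0.008, 2.854]
force: [0.8, 0.1, -0.5]
width: 85.4
```

Request:
{"name": "send_rows", "arguments": {
  "rows": [
    [1,0,0,0,0.12],
    [1,0,0,0,0.12],
    [1,0,0,0,0.12],
    [1,0,0,0,0.12],
    [1,0,0,0,0.12],
    [1,0,0,0,0.12],
    [1,0,0,0,0.12],
    [1,0,0,0,0.12],
    [1,0,0,0,0.12],
    [1,0,0,0,0.12],
    [1,0,0,0,0.12]
  ]
}}

```text
clock: 3.52
eef_pos: [503.2, -193.3, 279.4]
tool_rot: [3.127, -0.004, 1.478]
force: [-0.1, -0.1, 0.3]
width: 85.2
```

```bash
python3 -c "
from h import *
togo(485.5,-297,260,0.22)"
```

```text
t 3.52 pos [ 503.2 -193.3  279.4] [ 3.127 -0.004  1.478] w 85.2 F [-0.1 -0.1  0.3] q [-0.04  0.45  0.52  1.79 -0.28  0.96  0.51]
togo tool mm [-104.9   -8.3   18.8] roll 1.258
```

Request:
{"name": "send_rows", "arguments": {
  "rows": [
    [1,0,0,0,0.12],
    [1,0,0,0,0.12],
    [1,0,0,0,0.12],
    [1,0,0,0,0.12],
    [1,0,0,0,0.12],
    [1,0,0,0,0.12],
    [1,0,0,0,0.12],
    [1,0,0,0,0.12],
    [1,0,0,0,0.12],
    [1,0,0,0,0.12]
  ]
}}

```text
clock: 4.35
eef_pos: [504.4, -191.8, 281.2]
tool_rot: [3.142, -0.02, 0.228]
force: [0.8, 0.9, 1.2]
width: 85.8
```

```bash
python3 -c "
from h import *
togo(485.5,-297,260,0.22)"
```

```text
t 4.35 pos [ 504.4 -191.8  281.2] [ 3.142 -0.02   0.228] w 85.8 F [0.8 0.9 1.2] q [-0.24  0.53  0.87  1.79 -0.49  1.03 -0.53]
togo tool mm [-42.6  98.2  20.3] roll 0.008
```

Request:
{"name": "send_rows", "arguments": {
  "rows": [
    [1,-0.011,0.025,0.005,0],
    [1,-0.011,0.025,0.005,0],
    [1,-0.011,0.025,0.005,0],
    [1,-0.008,0.018,0.004,0],
    [1,0,0,0,0]
  ]
}}

```text
clock: 4.77
eef_pos: [488.4, -290.6, 260.1]
tool_rot: [-3.141, -0.022, 0.234]
force: [-0.7, 0.3, 0.1]
width: 85.4
```

Run:
```python
from h import *
togo(485.5,-297,132,0.22)
S=get_image("scene");T=get_image("top")
cv2.imwrite("pics/d1.png",cv2.convertScaleAbs(np.hstack([cv2.resize(S["image"][170:300,60:260],(600,390))[:, :390],cv2.resize(T["image"][170:300,320:450],(390,390))]),alpha=1.8))
```

```text
t 4.77 pos [ 488.4 -290.6  260.1] [-3.141 -0.022  0.234] w 85.4 F [-0.7  0.3  0.1] q [-0.01  0.59  0.82  1.74 -0.52  1.02 -0.33]
togo tool mm [ -7.1   5.7 128. ] roll 0.014
```

View pics/d1.png

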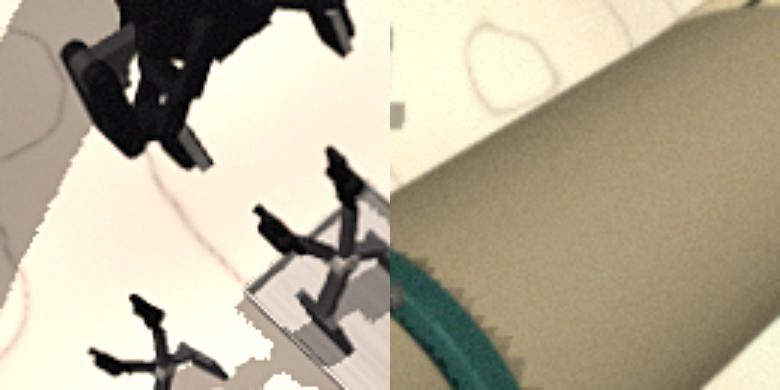

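Request:
{"name": "send_rows", "arguments": {
  "rows": [
    [1,-0.004,0.003,0.025,0.007],
    [1,-0.003,0.003,0.025,0.007],
    [1,0,0,0,0],
    [1,0,0,0,0]
  ]
}}

```text
clock: 5.2
eef_pos: [489.5, -289.1, 210.7]
tool_rot: [-3.136, -0.029, 0.229]
force: [0.1, 0.2, 0.4]
width: 85.2
```

Run:
```python
from h import *
togo(485.5,-297,132,0.22)
S=get_image("scene")
cv2.imwrite("pics/d2.png",cv2.convertScaleAbs(cv2.resize(S["image"][190:300,100:250],(750,550)),alpha=1.8))
```

```text
t 5.2 pos [ 489.5 -289.1  210.7] [-3.136 -0.029  0.229] w 85.2 F [0.1 0.2 0.4] q [ 0.02  0.64  0.77  1.8  -0.59  0.92 -0.28]
togo tool mm [-8.   7.3 78.4] roll 0.009
```

View pics/d2.png

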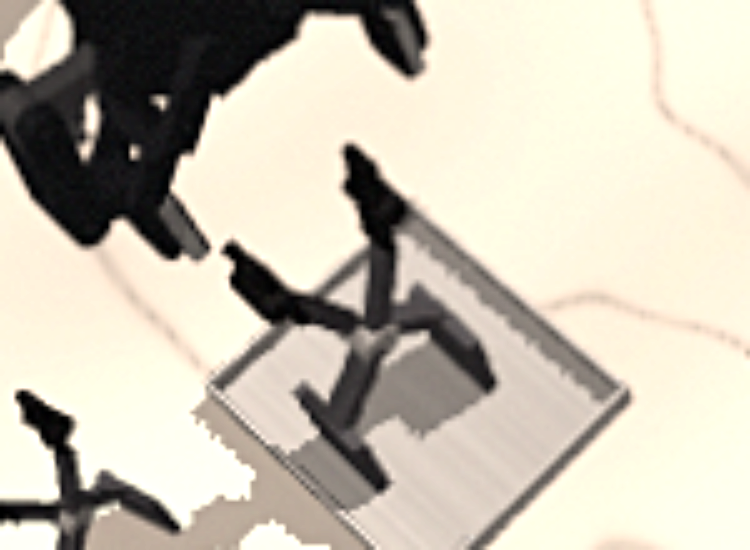

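Request:
{"name": "send_rows", "arguments": {
  "rows": [
    [1,-0.008,0.007,0,0],
    [1,0,0,0,0],
    [1,0,0,0,0]
  ]
}}

```text
clock: 5.5
eef_pos: [485.1, -296.9, 213.4]
tool_rot: [-3.137, -0.032, 0.234]
force: [0.9, 0.0, 0.5]
width: 85.4
```

Run:
```python
from h import *
togo(485.5,-297,132,0.22)
```

```text
t 5.5 pos [ 485.1 -296.9  213.4] [-3.137 -0.032  0.234] w 85.4 F [0.9 0.  0.5] q [ 0.04  0.64  0.77  1.8  -0.59  0.92 -0.26]
togo tool mm [-2.3  0.6 81.3] roll 0.014
```

Request:
{"name": "send_rows", "arguments": {
  "rows": [
    [1,-0.001,0,0.012,0.005],
    [1,-0.001,0,0.012,0.005],
    [1,0,0,0.01,0],
    [1,0,0,0,0]
  ]
}}

```text
clock: 5.83
eef_pos: [485.2, -297.5, 178.2]
tool_rot: [-3.139, -0.036, 0.224]
force: [-0.6, -0.5, -0.4]
width: 85.3
```

Run:
```python
from h import *
togo(485.5,-297,132,0.22)
S=get_image("scene")
cv2.imwrite("pics/d3.png",cv2.convertScaleAbs(cv2.resize(S["image"][190:300,100:250],(750,550)),alpha=2.5))
```

```text
t 5.83 pos [ 485.2 -297.5  178.2] [-3.139 -0.036  0.224] w 85.3 F [-0.6 -0.5 -0.4] q [ 0.06  0.68  0.73  1.84 -0.64  0.85 -0.23]
togo tool mm [-1.3 -0.3 46.2] roll 0.004
```

View pics/d3.png

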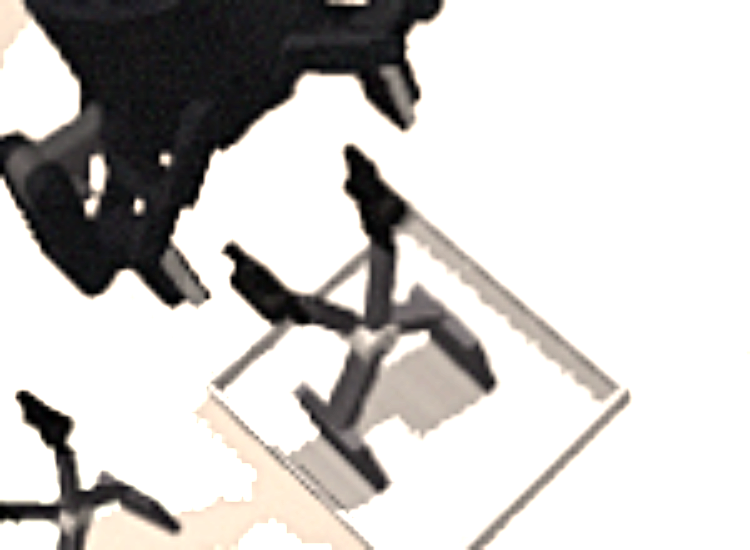

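Run:
```python
from h import *
S=get_image("scene")
vv,uu=np.mgrid[190:300,100:250];uu=uu.ravel();vv=vv.ravel()
w=world(S,uu,vv);ok=S["z_map"][vv,uu]>0
a=0.224;ex=np.array([np.cos(a),np.sin(a)]);ey=np.array([-np.sin(a),np.cos(a)])
L=np.c_[(w[:,:2]-[485.2,-297.5])@ex,(w[:,:2]-[485.2,-297.5])@ey,w[:,2]]
for lo,hi in((150,165),(165,178),(178,190),(190,196),(196,204),(204,215)):
  for s in(-1,1):
    k=ok&(L[:,2]>lo)&(L[:,2]<hi)&(L[:,1]*s>0)&(abs(L[:,1])<70)&(abs(L[:,0])<40)
    if k.sum():print(lo,s,k.sum(),np.percentile(L[k],[3,50,97],axis=0).round(0).tolist())
```

```text
150 -1 52 [[-9.0, -32.0, 156.0], [9.0, -27.0, 163.0], [13.0, -19.0, 165.0]]
150 1 53 [[-8.0, 20.0, 150.0], [8.0, 22.0, 162.0], [14.0, 33.0, 165.0]]
165 -1 39 [[-9.0, -30.0, 165.0], [7.0, -27.0, 166.0], [12.0, -22.0, 174.0]]
165 1 38 [[-4.0, 22.0, 165.0], [9.0, 24.0, 168.0], [13.0, 30.0, 177.0]]
178 -1 38 [[-7.0, -29.0, 179.0], [5.0, -26.0, 188.0], [9.0, -23.0, 190.0]]
178 1 44 [[-5.0, 24.0, 178.0], [4.0, 27.0, 187.0], [10.0, 30.0, 189.0]]
190 -1 1 [[5.0, -50.0, 193.0], [5.0, -50.0, 193.0], [5.0, -50.0, 193.0]]
190 1 4 [[-7.0, 25.0, 190.0], [-1.0, 35.0, 192.0], [4.0, 43.0, 195.0]]
196 -1 17 [[6.0, -55.0, 197.0], [10.0, -49.0, 202.0], [12.0, -44.0, 204.0]]
196 1 19 [[-5.0, 43.0, 197.0], [7.0, 43.0, 200.0], [11.0, 53.0, 204.0]]
204 -1 38 [[-2.0, -57.0, 205.0], [7.0, -51.0, 210.0], [12.0, -44.0, 214.0]]
204 1 35 [[-8.0, 42.0, 205.0], [7.0, 44.0, 209.0], [11.0, 54.0, 215.0]]
```

Request:
{"name": "send_rows", "arguments": {
  "rows": [
    [1,-0.001,0,0.016,0],
    [1,-0.001,0,0.016,0],
    [1,-0.001,0,0.014,0],
    [1,0,0,0,0],
    [1,0,0,0,0]
  ]
}}

```text
clock: 6.35
eef_pos: [485.9, -300.4, 133.5]
tool_rot: [3.139, -0.039, 0.223]
force: [0.5, -1.0, -0.2]
width: 85.6
```

Run:
```python
from h import *
togo(485.5,-297,131,0.22)
```

```text
t 6.35 pos [ 485.9 -300.4  133.5] [ 3.139 -0.039  0.223] w 85.6 F [ 0.5 -1.  -0.2] q [ 0.1   0.73  0.68  1.88 -0.7   0.76 -0.17]
togo tool mm [ 0.3 -3.4  2.5] roll 0.003
```

Centre in y, then close to about 63 mm.

Request:
{"name": "send_rows", "arguments": {
  "rows": [
    [1,0,-0.0035,0.002,0],
    [1,0,0,0,0],
    [0.6,0,0,0,0],
    [0.55,0,0,0,0],
    [0.5,0,0,0,0],
    [0.48,0,0,0,0],
    [0.48,0,0,0,0],
    [0.48,0,0,0,0]
  ]
}}

```text
clock: 7.02
eef_pos: [487.2, -297.9, 135.5]
tool_rot: [3.135, -0.044, 0.224]
force: [0.0, 0.1, -1.4]
width: 63.0
```

Run:
```python
from h import *
togo(485.5,-297,131,0.22)
S=get_image("scene")
cv2.imwrite("pics/d4.png",cv2.convertScaleAbs(cv2.resize(S["image"][190:300,100:250],(750,550)),alpha=2.5))
```

```text
t 7.02 pos [ 487.2 -297.9  135.5] [ 3.135 -0.044  0.224] w 63.0 F [ 0.   0.1 -1.4] q [ 0.1   0.73  0.68  1.88 -0.7   0.75 -0.17]
togo tool mm [-1.6 -1.2  4.5] roll 0.004
```

View pics/d4.png

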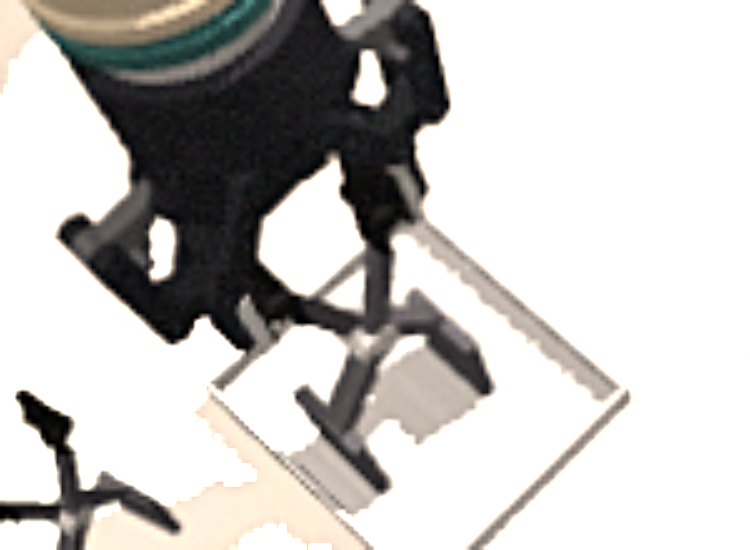

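Request:
{"name": "send_rows", "arguments": {
  "rows": [
    [0.46,0,0,-0.008,0],
    [0.46,0,0,-0.012,0],
    [0.46,0,0,-0.012,0],
    [0.46,0,0,0,0]
  ]
}}

```text
clock: 7.4
eef_pos: [484.7, -297.7, 169.5]
tool_rot: [3.136, -0.042, 0.224]
force: [-0.1, -1.5, -0.7]
width: 62.5
```

Run:
```python
from h import *
togo(485.5,-297,240,0.0)
S=get_image("scene")
cv2.imwrite("pics/d5.png",cv2.convertScaleAbs(cv2.resize(S["image"][190:300,100:250],(750,550)),alpha=2.5))
```

```text
t 7.4 pos [ 484.7 -297.7  169.5] [ 3.136 -0.042  0.224] w 62.5 F [-0.1 -1.5 -0.7] q [ 0.07  0.68  0.72  1.86 -0.65  0.82 -0.21]
togo tool mm [  3.9  -0.2 -70.4] roll 0.224
```

View pics/d5.png

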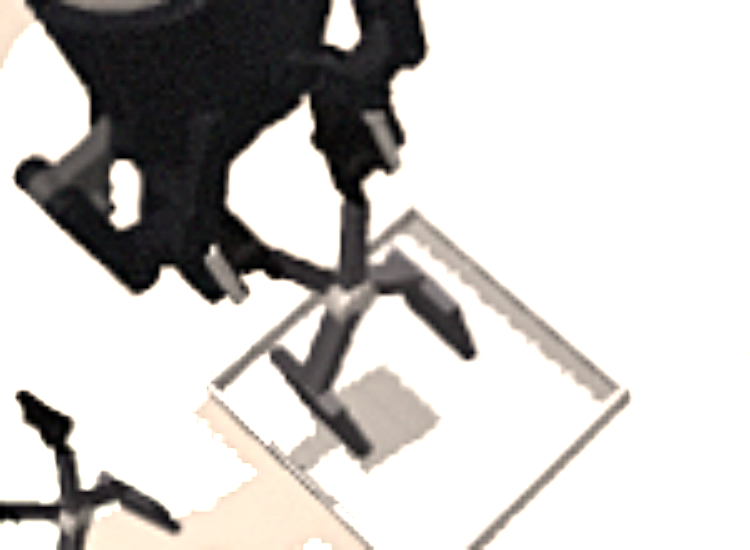

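Request:
{"name": "send_rows", "arguments": {
  "rows": [
    [0.46,0,0,-0.015,0],
    [0.46,0,0,-0.018,0],
    [0.46,0,0,-0.018,0],
    [0.46,0,0,-0.015,0],
    [0.46,0,0,0,0.06],
    [0.46,0,0,0,0.06],
    [0.46,0,0,0,0.06],
    [0.46,0,0,0,0.06],
    [0.46,0,0,0,0]
  ]
}}

```text
clock: 8.2
eef_pos: [481.3, -296.1, 239.1]
tool_rot: [-3.134, -0.043, -0.027]
force: [-0.5, -0.2, -1.9]
width: 62.5
```

Run:
```python
from h import *
togo(600.5,8,235,-0.035)
```

```text
t 8.2 pos [ 481.3 -296.1  239.1] [-3.134 -0.043 -0.027] w 62.5 F [-0.5 -0.2 -1.9] q [-0.02  0.62  0.87  1.8  -0.61  0.98 -0.49]
togo tool mm [ 110.8 -307.1   11.1] roll 0.008
```

Request:
{"name": "send_rows", "arguments": {
  "rows": [
    [0.46,0.003,-0.009,0,0],
    [0.46,0.006,-0.017,0,0],
    [0.46,0.009,-0.025,0.001,0],
    [0.46,0.01,-0.028,0.001,0],
    [0.46,0.01,-0.028,0.001,0],
    [0.46,0.01,-0.028,0.001,0],
    [0.46,0.01,-0.028,0.001,0],
    [0.46,0.01,-0.028,0.001,0],
    [0.46,0.01,-0.028,0.001,0],
    [0.46,0.009,-0.025,0.001,0],
    [0.46,0.006,-0.017,0,0],
    [0.46,0.003,-0.009,0,0]
  ]
}}

```text
clock: 9.2
eef_pos: [585.4, -9.0, 235.4]
tool_rot: [-3.131, -0.04, -0.009]
force: [-0.3, -0.2, -1.8]
width: 62.4
```

Run:
```python
from h import *
togo(600.5,8,235,-0.035)
```

```text
t 9.2 pos [585.4  -9.  235.4] [-3.131 -0.04  -0.009] w 62.4 F [-0.3 -0.2 -1.8] q [-0.57  0.67  0.91  1.75 -0.65  1.   -0.99]
togo tool mm [ 14.9 -17.1   1.2] roll 0.026
```

Request:
{"name": "send_rows", "arguments": {
  "rows": [
    [0.46,0.006,-0.008,0,0.013],
    [0.46,0.006,-0.007,0,0.013],
    [0.46,0.002,-0.002,0,0],
    [0.46,0,0,0,0],
    [0.46,0,0,0,0]
  ]
}}

```text
clock: 9.62
eef_pos: [599.1, 13.8, 235.0]
tool_rot: [-3.128, -0.037, -0.024]
force: [-0.5, 0.0, -1.7]
width: 62.2
```

Run:
```python
from h import *
togo(600.5,8,195,-0.035)
S=get_image("scene");T=get_image("top")
cv2.imwrite("pics/e1.png",cv2.convertScaleAbs(cv2.resize(S["image"][150:280,250:400],(690,598)),alpha=2))
vv,uu=np.mgrid[120:290,220:420];uu=uu.ravel();vv=vv.ravel()
w=world(S,uu,vv);ok=(S["z_map"][vv,uu]>0)&(abs(w[:,0]-600)<45)
for lo,hi in((100,112),(112,125),(125,145),(145,160),(240,280)):
  for s in(-1,1):
    k=ok&(w[:,2]>lo)&(w[:,2]<hi)&((w[:,1]-8)*s>0)&(abs(w[:,1]-8)<75)
    if k.sum()>2:print(lo,s,k.sum(),np.percentile(w[k],[3,50,97],axis=0).round(0).tolist())
k=ok&(w[:,2]>80)&(abs(w[:,1]-8)<60);print(np.sort(w[k,2])[:10])
```

```text
t 9.62 pos [599.1  13.8 235. ] [-3.128 -0.037 -0.024] w 62.2 F [-0.5  0.  -1.7] q [-0.6   0.69  0.91  1.71 -0.66  1.03 -1.05]
togo tool mm [ 0.1  6.3 39.9] roll 0.011
100 -1 27 [[580.0, -16.0, 105.0], [601.0, -16.0, 108.0], [617.0, -12.0, 112.0]]
100 1 32 [[584.0, 40.0, 102.0], [602.0, 42.0, 108.0], [619.0, 45.0, 112.0]]
112 -1 51 [[579.0, -17.0, 112.0], [601.0, -16.0, 118.0], [617.0, -12.0, 125.0]]
112 1 51 [[587.0, 40.0, 113.0], [604.0, 41.0, 119.0], [620.0, 44.0, 124.0]]
125 -1 78 [[582.0, -18.0, 126.0], [602.0, -17.0, 136.0], [617.0, -12.0, 144.0]]
125 1 73 [[591.0, 40.0, 126.0], [610.0, 41.0, 134.0], [621.0, 45.0, 144.0]]
145 -1 98 [[581.0, -18.0, 146.0], [603.0, -15.0, 151.0], [617.0, -7.0, 159.0]]
145 1 57 [[598.0, 35.0, 146.0], [609.0, 42.0, 151.0], [620.0, 47.0, 159.0]]
240 -1 181 [[596.0, -32.0, 243.0], [607.0, -25.0, 262.0], [611.0, -8.0, 278.0]]
240 1 254 [[592.0, 30.0, 243.0], [607.0, 33.0, 264.0], [613.0, 51.0, 279.0]]
[102.27470269 102.30003438 104.60324876 104.63192575 104.94110622
 104.97999326 105.15870716 105.63419611 105.71612376 105.86501092]
```

View pics/e1.png

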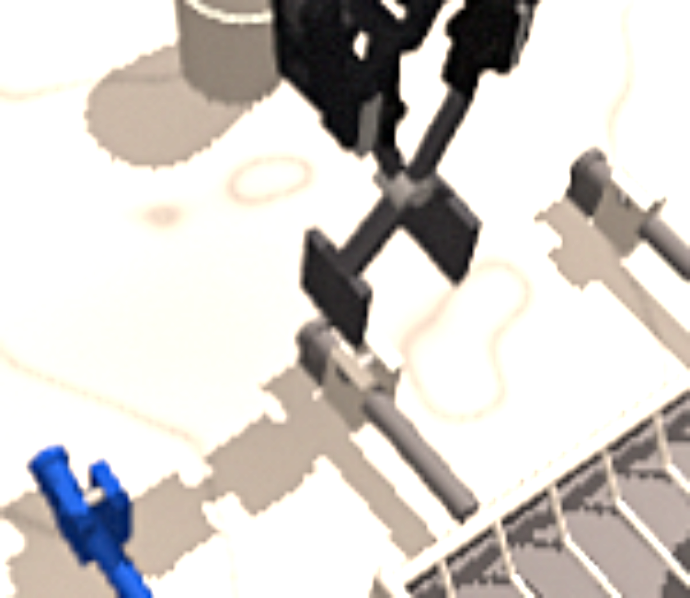

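Request:
{"name": "send_rows", "arguments": {
  "rows": [
    [0.46,0.001,0.0065,0,0.01],
    [0.46,0,0,0,0],
    [0.46,0,0,0,0]
  ]
}}

```text
clock: 9.97
eef_pos: [599.0, 3.8, 235.5]
tool_rot: [-3.128, -0.037, -0.04]
force: [0.0, -0.3, -1.9]
width: 62.3
```

Run:
```python
from h import *
togo(600.5,7.5,195,-0.035)
```

```text
t 9.97 pos [599.    3.8 235.5] [-3.128 -0.037 -0.04 ] w 62.3 F [ 0.  -0.3 -1.9] q [-0.58  0.69  0.92  1.71 -0.66  1.03 -1.04]
togo tool mm [-0.1 -3.3 40.5] roll -0.005
```

Request:
{"name": "send_rows", "arguments": {
  "rows": [
    [0.46,0,-0.002,0.008,0],
    [0.46,0,-0.001,0.012,0],
    [0.46,0,0,0.012,0],
    [0.46,0,0,0.004,0],
    [0.46,0,0,0,0]
  ]
}}

```text
clock: 10.38
eef_pos: [599.9, 6.4, 195.4]
tool_rot: [-3.128, -0.036, -0.042]
force: [-0.3, 0.4, -1.9]
width: 62.5
```

Run:
```python
from h import *
togo(600.5,7.5,153,-0.035)
S=get_image("scene")
cv2.imwrite("pics/e2.png",cv2.convertScaleAbs(cv2.resize(S["image"][150:280,250:400],(690,598)),alpha=2))
vv,uu=np.mgrid[120:290,220:420];uu=uu.ravel();vv=vv.ravel()
w=world(S,uu,vv);ok=(S["z_map"][vv,uu]>0)&(abs(w[:,0]-600)<45)
for lo,hi in((62,70),(70,85),(85,100),(100,110)):
  for s in(-1,1):
    k=ok&(w[:,2]>lo)&(w[:,2]<hi)&((w[:,1]-8)*s>0)&(abs(w[:,1]-8)<75)
    if k.sum()>2:print(lo,s,k.sum(),np.percentile(w[k],[3,50,97],axis=0).round(0).tolist())
```

```text
t 10.38 pos [599.9   6.4 195.4] [-3.128 -0.036 -0.042] w 62.5 F [-0.3  0.4 -1.9] q [-0.56  0.74  0.88  1.75 -0.71  0.96 -1.01]
togo tool mm [-1.  -0.6 42.4] roll -0.007
62 -1 18 [[582.0, -24.0, 64.0], [603.0, -23.0, 67.0], [619.0, -19.0, 70.0]]
62 1 15 [[583.0, 33.0, 66.0], [602.0, 35.0, 68.0], [621.0, 37.0, 69.0]]
70 -1 50 [[579.0, -25.0, 70.0], [600.0, -23.0, 77.0], [618.0, -19.0, 84.0]]
70 1 51 [[587.0, 33.0, 70.0], [605.0, 35.0, 77.0], [621.0, 37.0, 84.0]]
85 -1 50 [[582.0, -25.0, 86.0], [603.0, -24.0, 93.0], [618.0, -21.0, 100.0]]
85 1 52 [[595.0, 33.0, 86.0], [610.0, 35.0, 91.0], [621.0, 38.0, 99.0]]
100 -1 46 [[580.0, -26.0, 101.0], [603.0, -24.0, 107.0], [618.0, -19.0, 110.0]]
100 1 25 [[603.0, 33.0, 101.0], [614.0, 34.0, 105.0], [622.0, 39.0, 109.0]]
```

View pics/e2.png

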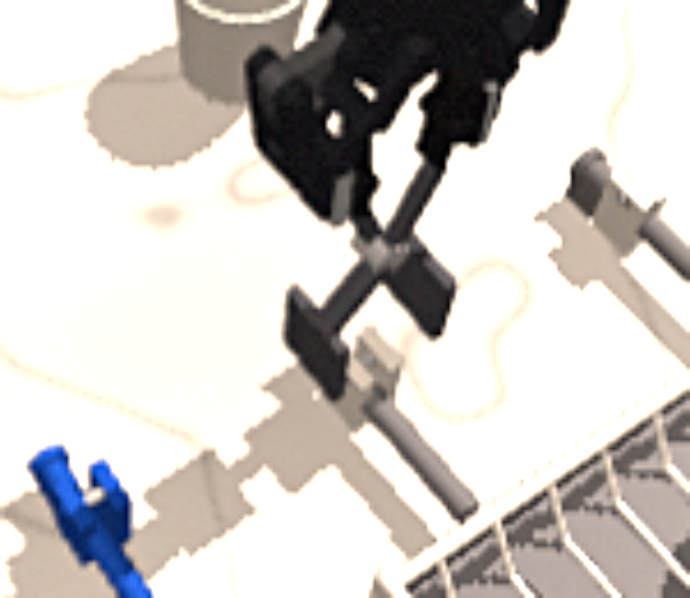

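Request:
{"name": "send_rows", "arguments": {
  "rows": [
    [0.46,0,-0.001,0.008,0],
    [0.46,0,0,0.011,0],
    [0.46,0,0,0.011,0],
    [0.46,0,0,0.008,0],
    [0.46,0,0,0.002,0],
    [0.46,0,0,0,0]
  ]
}}

```text
clock: 10.93
eef_pos: [601.7, 8.4, 150.9]
tool_rot: [-3.128, -0.035, -0.041]
force: [0.6, -0.4, -1.8]
width: 62.2
```

Run:
```python
from h import *
togo(600.5,7.5,152.5,-0.035)
S=get_image("scene")
cv2.imwrite("pics/e3.png",cv2.convertScaleAbs(cv2.resize(S["image"][150:280,250:400],(690,598)),alpha=2))
vv,uu=np.mgrid[120:290,220:420];uu=uu.ravel();vv=vv.ravel()
w=world(S,uu,vv);ok=(S["z_map"][vv,uu]>0)&(abs(w[:,0]-600)<45)
for lo,hi in((10,25),(30,40),(40,50),(50,65)):
  for s in(-1,1):
    k=ok&(w[:,2]>lo)&(w[:,2]<hi)&((w[:,1]-8)*s>0)&(abs(w[:,1]-8)<75)
    if k.sum()>2:print(lo,s,k.sum(),np.percentile(w[k],[3,50,97],axis=0).round(0).tolist())
k=ok&(w[:,1]<-15)&(w[:,1]>-30)&(w[:,2]>8);print(np.sort(w[k,2])[:12].round())
```

```text
t 10.93 pos [601.7   8.4 150.9] [-3.128 -0.035 -0.041] w 62.2 F [ 0.6 -0.4 -1.8] q [-0.54  0.79  0.82  1.79 -0.77  0.88 -0.96]
togo tool mm [-1.1  0.9 -1.6] roll -0.006
10 -1 24 [[588.0, -22.0, 10.0], [612.0, -0.0, 19.0], [618.0, 4.0, 24.0]]
10 1 14 [[589.0, 19.0, 18.0], [613.0, 36.0, 23.0], [621.0, 39.0, 25.0]]
30 -1 115 [[569.0, -22.0, 30.0], [614.0, 2.0, 34.0], [643.0, 8.0, 40.0]]
30 1 98 [[568.0, 8.0, 30.0], [612.0, 17.0, 34.0], [642.0, 38.0, 39.0]]
40 -1 59 [[584.0, -23.0, 41.0], [607.0, -1.0, 47.0], [619.0, 7.0, 49.0]]
40 1 80 [[595.0, 10.0, 41.0], [605.0, 22.0, 46.0], [621.0, 39.0, 50.0]]
50 -1 54 [[580.0, -24.0, 50.0], [602.0, -22.0, 58.0], [619.0, -18.0, 65.0]]
50 1 38 [[597.0, 35.0, 50.0], [612.0, 36.0, 55.0], [622.0, 40.0, 63.0]]
[19. 19. 20. 20. 21. 22. 23. 23. 23. 25. 25. 25.]
```

View pics/e3.png

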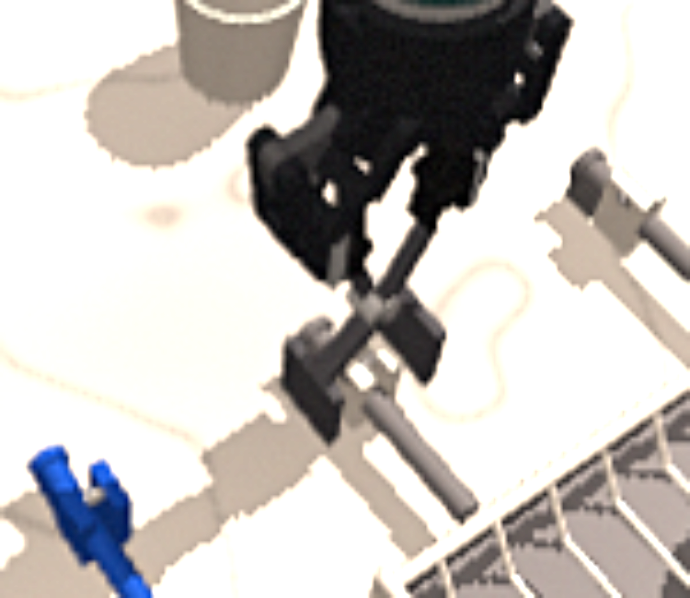

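The jaws straddle the still-open clip with the feet about 19 mm up. I'll squeeze in stages.

Request:
{"name": "send_rows", "arguments": {
  "rows": [
    [0.46,0,0,0,0],
    [0.38,0,0,0,0],
    [0.3,0,0,0,0],
    [0.22,0,0,0,0],
    [0.15,0,0,0,0],
    [0.1,0,0,0,0],
    [0.1,0,0,0,0]
  ]
}}

```text
clock: 11.57
eef_pos: [603.1, 7.9, 153.2]
tool_rot: [-3.128, -0.039, -0.041]
force: [0.0, -0.8, -1.6]
width: 46.9
```

Run:
```python
from h import *
togo(600.5,7.5,152.5,-0.035)
S=get_image("scene")
cv2.imwrite("pics/e4.png",cv2.convertScaleAbs(cv2.resize(S["image"][150:280,250:400],(690,598)),alpha=2))
vv,uu=np.mgrid[120:290,220:420];uu=uu.ravel();vv=vv.ravel()
w=world(S,uu,vv);ok=(S["z_map"][vv,uu]>0)&(abs(w[:,0]-600)<45)
k=ok&(w[:,1]<-8)&(w[:,1]>-30)&(w[:,2]>5);print(np.sort(w[k,2])[:12].round())
```

```text
t 11.57 pos [603.1   7.9 153.2] [-3.128 -0.039 -0.041] w 46.9 F [ 0.  -0.8 -1.6] q [-0.54  0.79  0.83  1.78 -0.77  0.88 -0.97]
togo tool mm [-2.6  0.5  0.5] roll -0.006
[ 5.  6. 15. 15. 16. 16. 18. 18. 18. 18. 19. 19.]
```

View pics/e4.png

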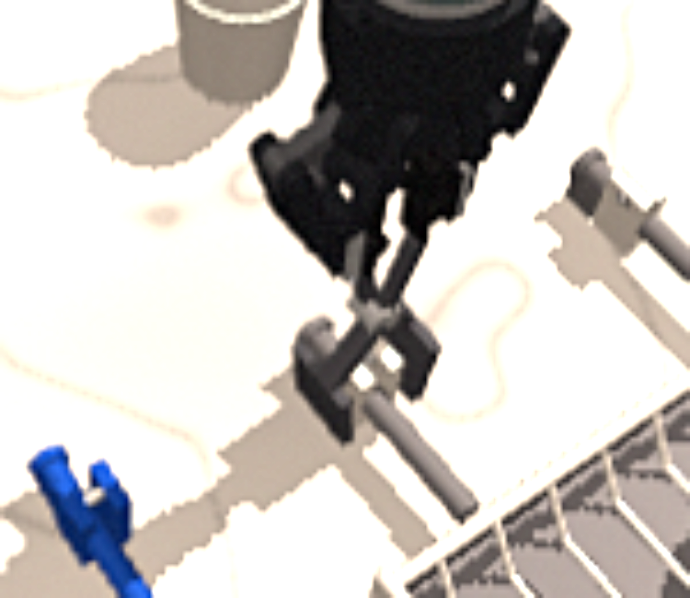

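Request:
{"name": "send_rows", "arguments": {
  "rows": [
    [0.05,-0.002,0,0,0],
    [0,0,0,0,0],
    [-0.06,0,0,0,0],
    [-0.12,0,0,0,0],
    [-0.17,0,0,0,0],
    [-0.22,0,0,0,0],
    [-0.22,0,0,0,0]
  ]
}}

```text
clock: 12.2
eef_pos: [601.4, 6.4, 154.0]
tool_rot: [-3.131, -0.041, -0.041]
force: [0.4, -0.1, -2.2]
width: 33.6
```

Run:
```python
from h import *
togo(600.5,7.5,152.5,-0.035)
S=get_image("scene")
cv2.imwrite("pics/e5.png",cv2.convertScaleAbs(cv2.resize(S["image"][150:280,250:400],(690,598)),alpha=2))
vv,uu=np.mgrid[120:290,220:420];uu=uu.ravel();vv=vv.ravel()
w=world(S,uu,vv);ok=(S["z_map"][vv,uu]>0)&(abs(w[:,0]-600)<45)
k=ok&(w[:,1]<-4)&(w[:,1]>-30)&(w[:,2]>5);print(np.sort(w[k,2])[:12].round())
```

```text
t 12.2 pos [601.4   6.4 154. ] [-3.131 -0.041 -0.041] w 33.6 F [ 0.4 -0.1 -2.2] q [-0.54  0.78  0.83  1.79 -0.77  0.87 -0.96]
togo tool mm [-1.  -1.   1.5] roll -0.006
[10. 12. 13. 13. 13. 14. 15. 15. 16. 16. 18. 19.]
```

View pics/e5.png

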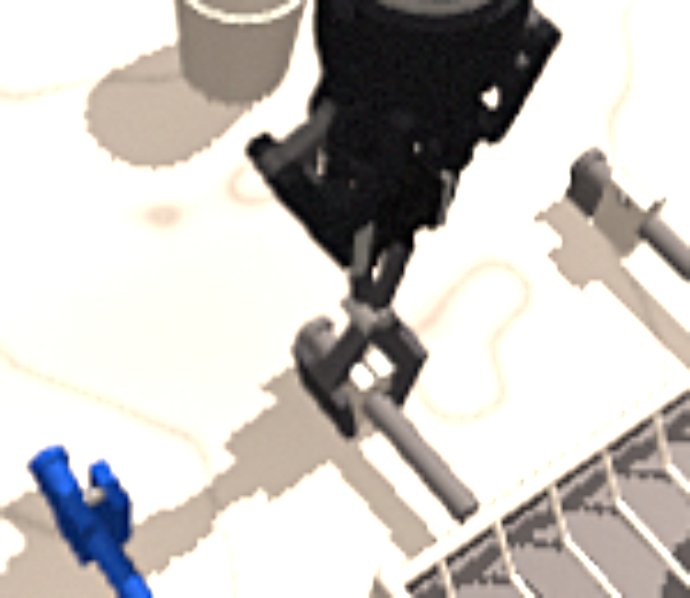

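Nearly shut. I'll finish the squeeze.

Request:
{"name": "send_rows", "arguments": {
  "rows": [
    [-0.26,0,0,0,0],
    [-0.3,0,0,0,0],
    [-0.34,0,0,0,0],
    [-0.38,0,0,0,0],
    [-0.42,0,0,0,0],
    [-0.42,0,0,0,0],
    [-0.42,0,0,0,0]
  ]
}}

```text
clock: 12.83
eef_pos: [601.6, 5.5, 154.8]
tool_rot: [-3.132, -0.042, -0.04]
force: [0.3, -1.4, 1.9]
width: 27.6
```

Run:
```python
from h import *
togo(600.5,7.5,152.5,-0.035)
S=get_image("scene")
cv2.imwrite("pics/e6.png",cv2.convertScaleAbs(cv2.resize(S["image"][180:260,290:380],(675,600),interpolation=2),alpha=2))
```

```text
t 12.83 pos [601.6   5.5 154.8] [-3.132 -0.042 -0.04 ] w 27.6 F [ 0.3 -1.4  1.9] q [-0.54  0.78  0.83  1.79 -0.77  0.87 -0.96]
togo tool mm [-1.3 -1.9  2.2] roll -0.005
```

View pics/e6.png

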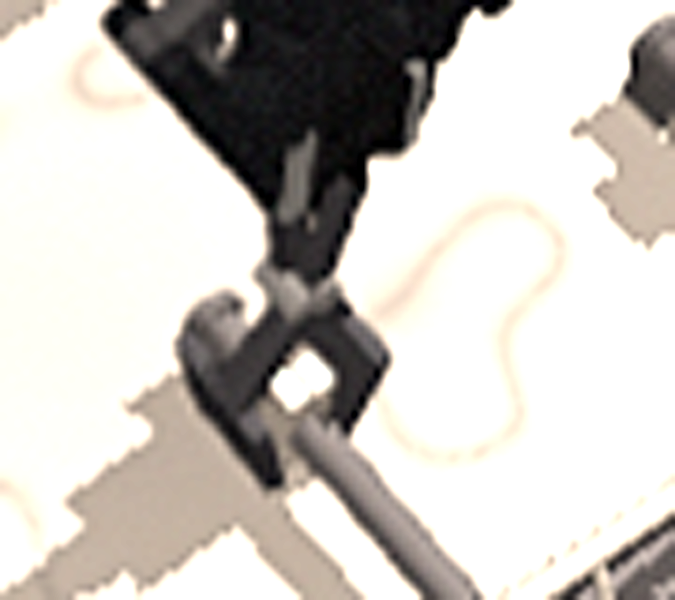

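Request:
{"name": "send_rows", "arguments": {
  "rows": [
    [-0.48,0,0,0,0],
    [-0.52,0,0,0,0],
    [-0.52,0,0,0,0],
    [-0.52,0,0,0,0]
  ]
}}

```text
clock: 13.22
eef_pos: [601.7, 5.5, 154.8]
tool_rot: [-3.132, -0.042, -0.04]
force: [-0.5, -0.8, 0.6]
width: 27.2
```

Request:
{"name": "send_rows", "arguments": {
  "rows": [
    [-0.35,0,0,0,0],
    [-0.2,0,0,0,0],
    [-0.1,0,0,0,0],
    [0,0,0,0,0],
    [0.1,0,0,0,0],
    [0.2,0,0,0,0],
    [0.3,0,0,0,0],
    [0.4,0,0,0,0],
    [0.46,0,0,0,0],
    [0.46,0,0,0,0],
    [0.46,0,0,0,0]
  ]
}}

```text
clock: 14.13
eef_pos: [600.7, 8.4, 152.8]
tool_rot: [-3.128, -0.039, -0.041]
force: [0.7, -0.2, -1.4]
width: 62.1
```

Run:
```python
from h import *
togo(600.5,7.5,133,-0.035)
S=get_image("scene")
cv2.imwrite("pics/e7.png",cv2.convertScaleAbs(cv2.resize(S["image"][180:260,290:380],(675,600),interpolation=2),alpha=2))
vv,uu=np.mgrid[120:290,220:420];uu=uu.ravel();vv=vv.ravel()
w=world(S,uu,vv);ok=(S["z_map"][vv,uu]>0)&(abs(w[:,0]-600)<45)
k=ok&(w[:,1]<-8)&(w[:,1]>-40)&(w[:,2]>5);print(np.sort(w[k,2])[:12].round(),w[k,1].min())
k=ok&(w[:,2]>40)&(w[:,2]<50)&(abs(w[:,1]-10)<20)&(S["image"][vv,uu].mean(1)>90);print(w[k].min(0),w[k].max(0))
```

```text
t 14.13 pos [600.7   8.4 152.8] [-3.128 -0.039 -0.041] w 62.1 F [ 0.7 -0.2 -1.4] q [-0.54  0.79  0.83  1.79 -0.77  0.88 -0.96]
togo tool mm [-0.9  1.2 19.8] roll -0.006
[ 5.  5.  5. 22. 22. 22. 22. 23. 25. 25. 25. 26.] -39.82776079120988
[596.75375725  -0.63346121  41.95896542] [614.64653286  17.35635285  49.53176328]
```

View pics/e7.png

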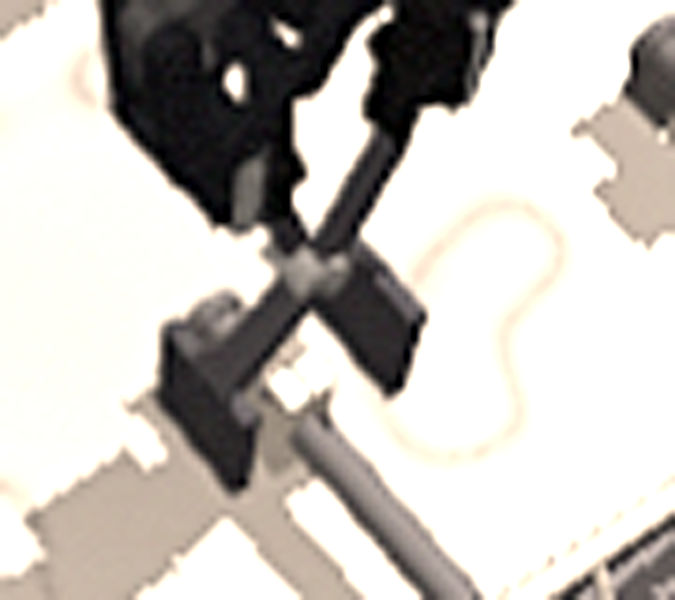

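The clip now measures 18 mm over all, so it is shut. The jaws are open again with the feet about 21 mm up. I'll lower onto the ledge.

Request:
{"name": "send_rows", "arguments": {
  "rows": [
    [0.46,0,0,0.006,0],
    [0.46,0,0,0.006,0],
    [0.46,0,0,0.005,0],
    [0.46,0,0,0,0]
  ]
}}

```text
clock: 14.52
eef_pos: [601.5, 8.7, 134.2]
tool_rot: [-3.128, -0.039, -0.041]
force: [-0.3, -0.4, -2.1]
width: 62.2
```

Run:
```python
from h import *
togo(600.5,7.5,132,-0.035)
S=get_image("scene")
vv,uu=np.mgrid[120:290,220:420];uu=uu.ravel();vv=vv.ravel()
w=world(S,uu,vv);ok=(S["z_map"][vv,uu]>0)&(abs(w[:,0]-600)<45)
k=ok&(w[:,1]<-12)&(w[:,1]>-28)&(w[:,2]>3)&(S["image"][vv,uu].mean(1)<60);print(np.sort(w[k,2])[:12].round())
```

```text
t 14.52 pos [601.5   8.7 134.2] [-3.128 -0.039 -0.041] w 62.2 F [-0.3 -0.4 -2.1] q [-0.52  0.81  0.8   1.8  -0.79  0.84 -0.94]
togo tool mm [-1.   1.3  2.2] roll -0.006
[3. 4. 4. 5. 5. 5. 5. 6. 7. 7. 7. 8.]
```

Request:
{"name": "send_rows", "arguments": {
  "rows": [
    [0.46,0,0,0.002,0],
    [0.46,0,0,0.002,0]
  ]
}}

```text
clock: 14.73
eef_pos: [604.1, 9.5, 132.7]
tool_rot: [-3.125, -0.044, -0.041]
force: [-0.4, 2.7, 12.1]
width: 62.5
```

Request:
{"name": "send_rows", "arguments": {
  "rows": [
    [0.46,0,0,0.002,0],
    [0.46,0,0,0.001,0]
  ]
}}

```text
clock: 14.9
eef_pos: [607.0, 10.3, 132.6]
tool_rot: [-3.123, -0.05, -0.04]
force: [-1.3, -0.3, 1.0]
width: 62.3
```

Run:
```python
from h import *
S=get_image("scene")
togo(600.5,7.5,132,-0.035)
cv2.imwrite("pics/e8.png",cv2.convertScaleAbs(cv2.resize(S["image"][150:280,250:400],(690,598)),alpha=2))
```

```text
t 14.95 pos [606.9  10.2 132.4] [-3.123 -0.05  -0.041] w 62.1 F [-1.3  0.2  5.4] q [-0.52  0.81  0.79  1.8  -0.81  0.83 -0.94]
togo tool mm [-6.3  3.   0.1] roll -0.006
```

View pics/e8.png

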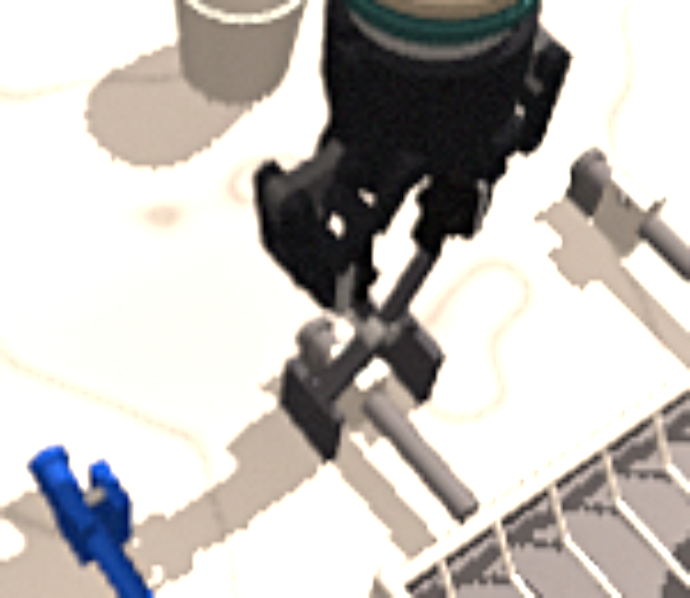

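Request:
{"name": "send_rows", "arguments": {
  "rows": [
    [0.46,-0.004,0,0,0],
    [0.5,-0.002,0,0,0]
  ]
}}

```text
clock: 15.12
eef_pos: [601.1, 10.3, 132.4]
tool_rot: [-3.123, -0.051, -0.04]
force: [-0.1, 0.5, -1.5]
width: 64.0
```

Request:
{"name": "send_rows", "arguments": {
  "rows": [
    [0.54,0,0,0,0],
    [0.58,0,0,0,0],
    [0.64,0,0,0,0],
    [0.8,0,0,0,0],
    [1,0,0,0,0],
    [1,0,0,0,0],
    [1,0,0,0,0]
  ]
}}

```text
clock: 15.7
eef_pos: [600.0, 9.8, 131.7]
tool_rot: [-3.124, -0.05, -0.041]
force: [-0.2, -0.0, -0.3]
width: 85.4
```

Run:
```python
from h import *
S=get_image("scene")
togo(600.5,8.5,250,-0.035)
cv2.imwrite("pics/e9.png",cv2.convertScaleAbs(cv2.resize(S["image"][150:280,250:400],(690,598)),alpha=2))
```

```text
t 15.75 pos [600.    9.8 131.7] [-3.124 -0.05  -0.041] w 85.6 F [ 0.4  0.1 -0.3] q [-0.52  0.8   0.79  1.82 -0.81  0.82 -0.93]
togo tool mm [   6.4   -0.8 -118.1] roll -0.006
```

View pics/e9.png

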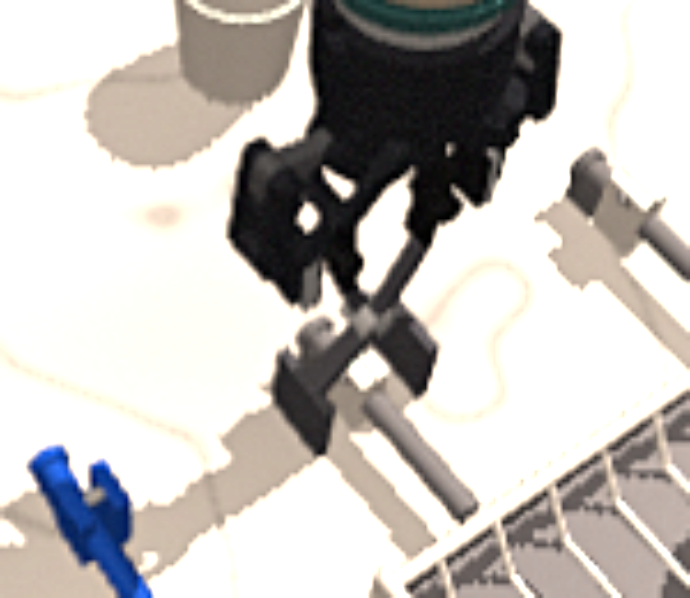

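Released and standing. Now straight up, along the world vertical.

Request:
{"name": "send_rows", "arguments": {
  "rows": [
    [1,0.001,0,-0.008,0],
    [1,0.001,0,-0.015,0],
    [1,0.001,0,-0.015,0],
    [1,0.001,0,-0.015,0]
  ]
}}

```text
clock: 16.08
eef_pos: [599.2, 8.9, 184.7]
tool_rot: [-3.125, -0.043, -0.042]
force: [-0.1, 0.0, -0.7]
width: 85.4
```

Request:
{"name": "send_rows", "arguments": {
  "rows": [
    [1,0.001,0,-0.02,0],
    [1,0.001,0,-0.025,0],
    [1,0.001,0,-0.025,0],
    [1,0,0,-0.025,0],
    [1,0,0,0,0],
    [1,0,0,0,0],
    [1,0,0,0,0]
  ]
}}

```text
clock: 16.67
eef_pos: [599.5, 5.2, 291.6]
tool_rot: [-3.126, -0.051, -0.044]
force: [-0.7, 0.1, -0.5]
width: 85.4
```

Run:
```python
from h import *
S=get_image("scene")
togo(600.5,8.5,250,-0.035)
cv2.imwrite("pics/f1.png",cv2.convertScaleAbs(cv2.resize(S["image"][150:280,250:400],(690,598)),alpha=2))
vv,uu=np.mgrid[120:290,220:420];uu=uu.ravel();vv=vv.ravel()
w=world(S,uu,vv);ok=(S["z_map"][vv,uu]>0)&(abs(w[:,0]-600)<45)&(abs(w[:,1]-9)<60)
for lo,hi in((2,20),(40,50),(60,85),(150,165),(175,190)):
    k=ok&(w[:,2]>lo)&(w[:,2]<hi)&(S["image"][vv,uu].mean(1)<60);print(lo,k.sum(),np.percentile(w[k],[3,50,97],axis=0).round().tolist())
k=ok&(w[:,2]>40)&(w[:,2]<50)&(abs(w[:,1]-10)<20)&(S["image"][vv,uu].mean(1)>90);print("clip",w[k].min(0),w[k].max(0))
```

```text
t 16.72 pos [599.2   5.4 291.1] [-3.126 -0.05  -0.044] w 85.7 F [-0.   0.2 -0.3] q [-0.61  0.64  0.97  1.65 -0.6   1.12 -1.1 ]
togo tool mm [-0.9 -2.5 41.2] roll -0.009
2 111 [[572.0, -24.0, 3.0], [598.0, 3.0, 11.0], [619.0, 39.0, 19.0]]
40 81 [[580.0, -24.0, 41.0], [605.0, -19.0, 48.0], [619.0, 42.0, 50.0]]
60 87 [[595.0, -14.0, 60.0], [602.0, -3.0, 71.0], [607.0, 32.0, 83.0]]
150 127 [[588.0, -22.0, 152.0], [603.0, 29.0, 160.0], [612.0, 39.0, 164.0]]
175 72 [[592.0, -20.0, 176.0], [600.0, 33.0, 182.0], [608.0, 39.0, 185.0]]
clip [ 6.01082841e+02 -4.15109402e-01  4.38021835e+01] [614.82873718  16.74836979  49.57502025]
```

View pics/f1.png

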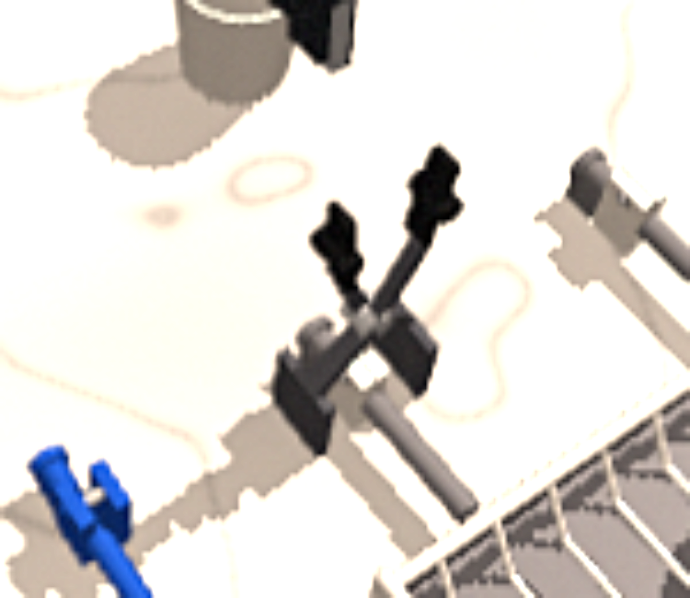

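The pliers stand upright and free with tops at about z = 185. The clip is shut, about 17–18 mm over all, and the gripper is well clear. Handing in.

```bash
python3 -c "
from cell import *
print(finish_job())"
```

```text
the job is handed in; nothing more can be done
None
```

I shut the open clip with the large pliers, left them standing upright astride it, and handed the job in at about 16.7 s of the 40 s allowed. The hand-in gave no verdict.

**What I did:**
- I took the pliers from the tray with the fingers about 62 mm apart.
- I lowered them astride the clip at about (600, 12), with the feet about 19 mm above the ledge, and squeezed until the fingers stalled at 27 mm.
- I then reopened the jaws, set the feet on the ledge, let go and raised the gripper clear.

**Last checks:**
- **Clip:** about 17–18 mm over all in the images, down from 28 mm, which matches shut. I could not read the joint value directly.
- **Pliers:** the tops are at about z = 185 mm and they look upright. The grip point should be near 155 mm, more than 300 mm from where it started.
- **Contact:** the gripper is about 100 mm above the pliers, and the wrist force reads about zero. The fingers stayed well above the clip throughout.

**Small disagreements:**
- The tool tilted up to 0.05 rad during the moves.
- When the feet met the ledge (about 12 N), the hand drifted about 5 mm in x. I pulled it back before letting go.

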